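# Dose one roller from the cup into the weighing tray

## Task

Pick up the open-fronted dosing cup, hold its spout over the empty steel weighing tray and tip it slowly, spout down, until you feel the front roller start to move, then hold the cup at that angle until the roller has run out into the tray. The second roller, behind the ridge, must stay in the cup, so do not tip any further, and do not touch the rollers with the fingers. Then stand the cup upright on the bench again.

Things in the scene. Friction and masses are not known exactly. Their poses are not given: they have to be found in the camera images.
- cup_center (a point): Grip point of the loose grey dosing cup (open top and front, 85 long, 52 wide, 64 mm high, 0.16 kg), midway between its flat side walls (full height from x -22 to +41), 40 mm above its underside; grip across the width, the cup's y. z up; -x points to the spout (roughly to the robot at the start), whose lip, where a roller falls off, is 44 mm ahead of this point and 15 mm below it.
- roller_front: Steel roller 20 mm in diameter, 40 mm long, about 0.1 kg (0.09 to 0.12), lying across the cup in front of its inner ridge, next to the spout. The floor before it rises 20 degrees to the lip, so it rolls out when the spout is tipped down by a little more than that (25 to 40 degrees is right). Origin at its centre, axis along its y.
- roller_back: The same kind of steel roller (20 x 40 mm, 0.09 to 0.12 kg), lying across the cup behind the ridge, farther from the spout; the ridge slopes 55 degrees, so it would follow if the spout were tipped down by about that much. Origin at its centre, axis along its y.
- weigh_tray: Fixed weighing tray: low grey scale base 170 x 150 mm (x, y) with a shallow, empty, open steel pan 160 x 140 mm, walls 3 mm; black pan floor 29 mm and rim 60 mm above the bench. Stands left or right of the cup; the small parts bin with nuts on the other side is not it. Origin at the centre of its underside, z up.
There are look-alikes about, which are no part of the job. Leave any green, pink or turquoise look-alike of the roller_front alone.

How it is judged:
By the outcome, as a careful person would: the job done as asked, in the order asked, and still so for the second after the job is handed in, with the robot touching nothing.
It also fails if it takes over 58 s, if anything falls off the work surface, if the arm or the gripper's body presses on something with over 40 N, if the wrist force passes 120 N, or if a joint passes its speed limit or range.

## Robot

A 6-joint arm with a two-finger parallel gripper is mounted at the origin on a cart in front of the work surface, level with it; the furniture and walls round the work are solid. World frame = base frame: x ahead of the robot, y to its left, z up, the work surface at z = 0. Lengths are in mm, angles in degrees, forces in N, time in s.
With the tool pointing down it reaches from about 350 to 875 mm from the base axis. Payload 4.2 kg.
Tool frame: the origin (TCP) lies at the very end of the fingers, on their centre line; the grasp point (between the pads) lies env.grip_depth behind it (env.grip_depth is the distance from the TCP to the grasp point, in mm); y points along the fingers, x is the direction in which the jaws open and shut, and the axes are right-handed (so a half turn about y gives the same grasp; the last joint's range is limited). The gripper opens to 87 mm and grips with 3 to 60 N. Pads are 19 mm wide; open, the fingers measure 117 mm over their backs; the gripper's body (75 mm by 190 mm) begins 51 mm behind the grasp point.
Start: joints at [-60.527, 22.042, 0.453, 0, -68.411, -14.817], TCP at [158.154, -604.637, 222.55] pointing down, gripper open.
Joint ranges: [-179.83, 179.83], [-69.29, 118.12], [-61.27, 80.66], [-181.25, 117.63], [-171.15, -9.14], [-177.46, 177.46]. Speed limits (degrees/s): [159.86, 159.86, 180, 180, 180, 180].

## Interface

Orientations are given as a 3x3 rotation matrix whose columns are the frame's x, y, z axes.
In Python, from workcell import env, read_camera gives the robot as it stands.
- The arm moves only by the tool servo_tool, never from a script. Its argument "deltas" is text: rows parted by semicolons, each of 7 numbers parted by spaces: the turn, a rotation vector about the tool's x, y, z in degrees, then the shift along the tool's x, y, z in mm, then the opening, from 0 (shut) to 1 (fully open). In form: ax ay az dx dy dz fingers; .... A call has 1 to 12 rows; each row is the pose to reach, as a shift and turn from the pose commanded when the call began, along the tool's axes at that moment; what a row does not reach only later rows make up. A row lasts 1/8 s, in which the tool goes at most 62.5 mm and 10.7 degrees, less where a joint would pass 70% of its speed; a pose out of reach is approached as far as the arm can. A call with a gripper value outside its range is refused whole. The fingers move at their own pace and stop on an object; the grip force is fixed at half the most. Time passes only in rows, so rows that repeat a pose let the fingers close. It gives the time, the measured TCP pose, the force and the opening at its end, in the units of the state.
- env.observe(): the state, without advancing time (a new reading comes with each control period).
- read_camera(name): name is "side" or "top" or "wrist"; returns a dict with "img" (384x512x3 uint8, red, green, blue), "K" (3x3 intrinsics, pixels), "T" (4x4, takes a point from camera to world coordinates). Camera axes: x right, y down, z forward; pixel columns grow to the right and rows downward; lengths in mm; the calibration is good to about 2 mm. A picture is of the moment at which its call begins. There is no depth.
- env.sign_off(): hands the job in, once; it reports no verdict.
The state is a dict: "time": time; "joint_positions": joint angles; "dq": joint speeds; "effort": joint torques, N m; "tool_pos": TCP position; "tool_rot": TCP orientation; "force": force on the tool from outside, world axes, zero at the start; "torque": the same for the moment, N m; "finger_gap": opening from 0.0 (shut) to 1.0 (fully open).
Only numpy, scipy, OpenCV 4.12 (cv2) and the standard library are available. Lean on these libraries where they do the work, as an engineer would, in place of code of your own. Each camera call takes 0.05 s, during which the arm holds its last target.

## Working session

There is one attempt and no reset: what is moved stays moved. The work goes in short steps, Python scripts to look and compute and a tool call to move; the robot and the scene stay as the last step left them, time stands still between calls to the robot, and variables do not carry over. Pictures are saved under pics/ and viewed, and the job is handed in when it is done.

Besides the shell and the picture viewer there is one more tool, called after ">>>" by a JSON object that holds its "name" and its "arguments". servo_tool: Moves the arm, as the interface text tells. Its arguments: {"type":"object","properties":{"deltas":{"type":"string"}},"required":["deltas"]}

```bash
ls; mkdir -p pics
python3 - <<'E'
from workcell import env, read_camera
import cv2, numpy as np
print(env.observe(), env.grip_depth)
for n in ("side","top","wrist"):
    c=read_camera(n); cv2.imwrite(f"pics/{n}0.png",c["img"][:,:,::-1]); print(n,c["K"].tolist(),np.round(c["T"],3).tolist())
    np.savez(f"{n}0.npz",**c)
E
```

```text
pics
{'time': 0.0, 'joint_positions': array([-6.05265605e+01,  2.20908440e+01,  3.80167934e-01, -2.84859175e-02,
       -6.84118905e+01, -1.48170028e+01]), 'dq': array([ 0.01731117,  0.05444364, -0.00887655, -0.02312305,  0.06658889,
       -0.04937068]), 'effort': array([-3.53680489e-04, -3.90668321e+01,  1.87399685e+01,  4.21977997e+00,
        1.09637371e-02, -2.06574678e-04]), 'tool_pos': array([ 158.00680424, -604.07393286,  221.46269602]), 'tool_rot': array([[-2.52844269e-01, -6.50034106e-04, -9.67506772e-01],
       [ 9.67504520e-01,  2.08976647e-03, -2.52845084e-01],
       [ 2.18622114e-03, -9.99997605e-01,  1.00525462e-04]]), 'force': array([-0.15386675, -0.38488991, -0.04148148]), 'torque': array([-0.01671806,  0.00956218, -0.00619437]), 'finger_gap': 0.9999393729951733} 18.700000000000003
side [[350.6769013035323, 0.0, 254.57184285051017], [0.0, 350.6769013035323, 191.8938131171545], [0.0, 0.0, 1.0]] [[-0.873, -0.267, 0.407, 155.794], [-0.487, 0.45, -0.749, 633.839], [0.017, -0.852, -0.523, 506.795], [0.0, 0.0, 0.0, 1.0]]
top [[412.8291875090788, 0.0, 255.5161132113448], [0.0, 412.8291875090788, 189.1018619827965], [0.0, 0.0, 1.0]] [[-0.017, -0.994, 0.108, 375.637], [-1.0, 0.02, 0.024, -23.878], [-0.026, -0.108, -0.994, 1023.066], [0.0, 0.0, 0.0, 1.0]]
wrist [[311.15516062259996, 0.0, 253.76940255428593], [0.0, 311.15516062259996, 192.46254316878452], [0.0, 0.0, 1.0]] [[-0.253, 0.921, 0.295, 76.24], [0.967, 0.24, 0.08, -626.341], [0.003, 0.306, -0.952, 383.731], [0.0, 0.0, 0.0, 1.0]]
```

View pics/side0.png

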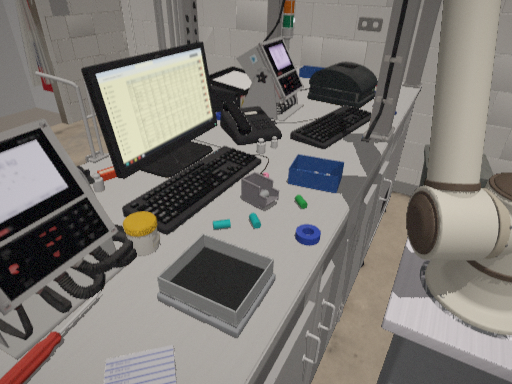

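View pics/top0.png

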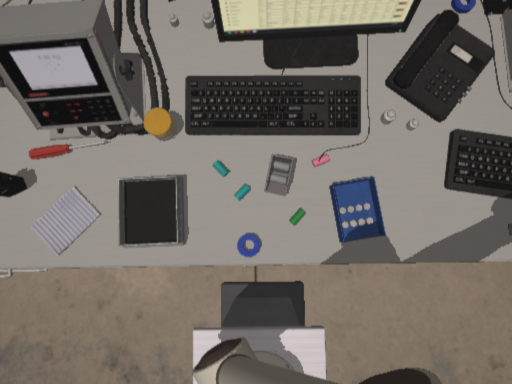

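View pics/wrist0.png

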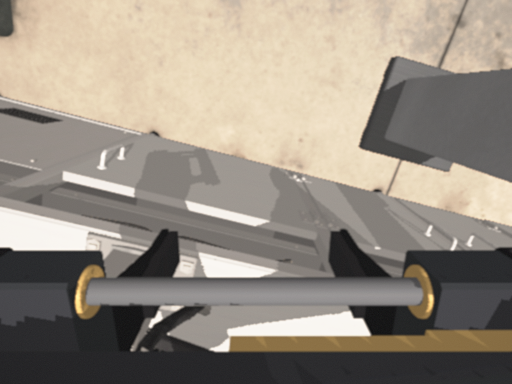

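Side view: cup at (260,192), grey tray with black floor at (218,280), blue bin with nuts at (315,172). Top view: cup at (280,174), tray at (152,211), bin at (358,210). The turquoise, green and pink cylinders are look-alikes. I'll enlarge both views.

Run:
```python
import cv2
t=cv2.imread("pics/top0.png"); s=cv2.imread("pics/side0.png")
cv2.imwrite("pics/topc.png",cv2.resize(t[145:205,240:320],None,fx=9,fy=9,interpolation=cv2.INTER_CUBIC))
cv2.imwrite("pics/sidec.png",cv2.resize(s[165:220,220:300],None,fx=9,fy=9,interpolation=cv2.INTER_CUBIC))
cv2.imwrite("pics/topt.png",cv2.resize(t[165:255,105:200],None,fx=6,fy=6,interpolation=cv2.INTER_CUBIC))
cv2.imwrite("pics/sidet.png",cv2.resize(s[225:335,150:285],None,fx=5,fy=5,interpolation=cv2.INTER_CUBIC))
```

```text
(no output)
```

View pics/topc.png

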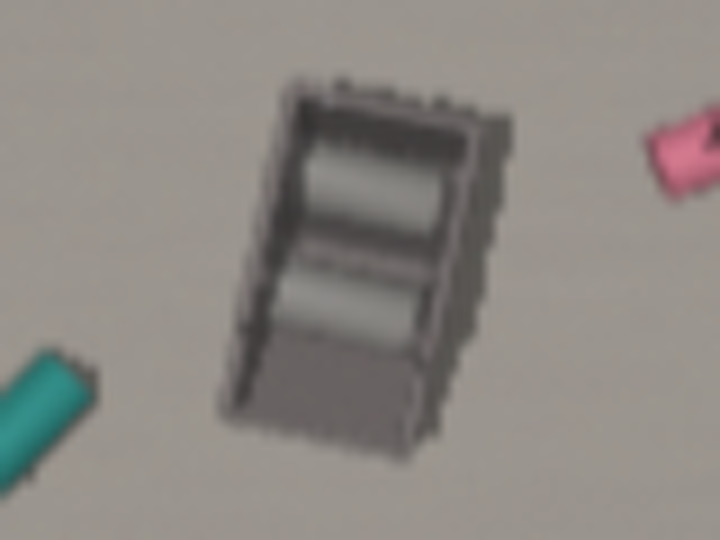

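View pics/sidec.png

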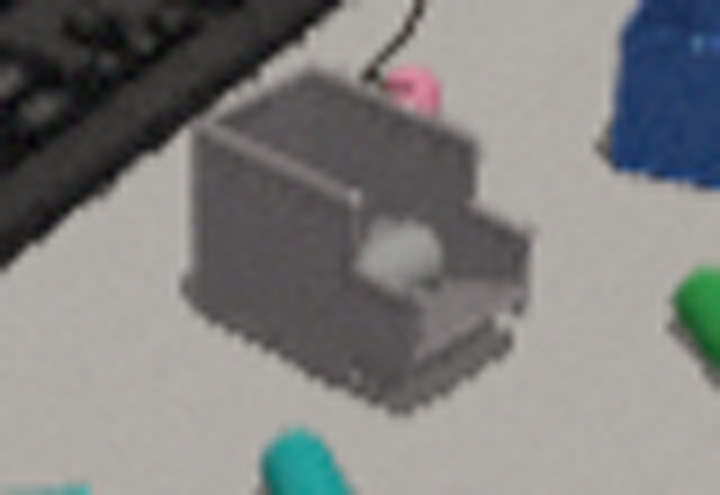

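View pics/topt.png

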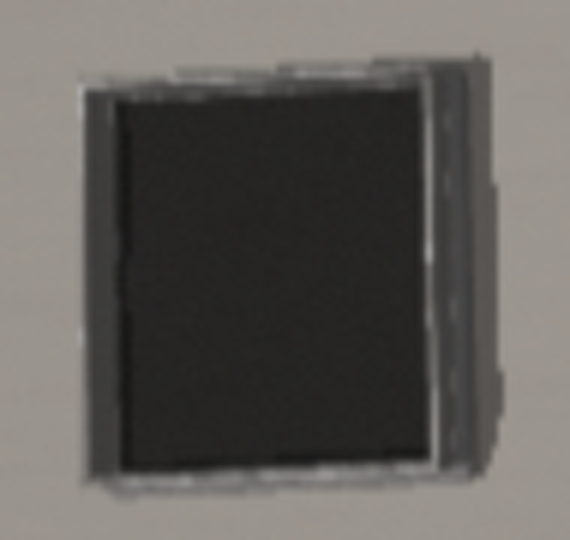

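View pics/sidet.png

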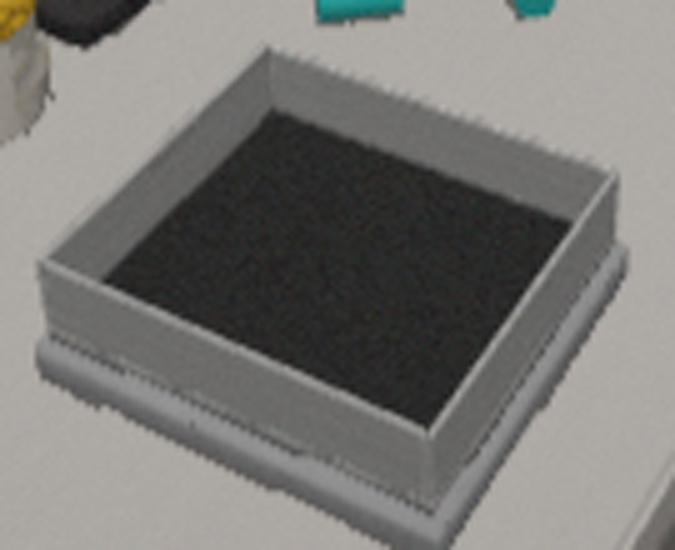

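Enlarged views confirm the job objects. The grey cup holds two steel rollers: front at about (278,179) and back at about (281,165) in the top view. It has a low open front facing the robot. The tray is the grey one with the empty black pan, left of the cup. Next I triangulate the corners.

```bash
cat > h.py <<'E'
import numpy as np
def ray(c,uv):
    K,T=c["K"],c["T"]; d=T[:3,:3]@np.linalg.solve(K,[uv[0],uv[1],1.]); return T[:3,3],d/np.linalg.norm(d)
def tri(L):
    A=0;b=0
    for c,uv in L:
        o,d=ray(c,uv);P=np.eye(3)-np.outer(d,d);A=A+P;b=b+P@o
    X=np.linalg.solve(A,b)
    r=[np.linalg.norm((np.eye(3)-np.outer(d,d))@(X-o)) for o,d in (ray(c,uv) for c,uv in L)]
    return X,max(r)
def up(uv,f,o): return ((uv[0]+.5)/f-.5+o[0],(uv[1]+.5)/f-.5+o[1])
def proj(c,X):
    p=np.linalg.inv(c["T"])@np.append(X,1);q=c["K"]@p[:3];return q[:2]/q[2]
E
python3 - <<'E'
from h import *
S=np.load("side0.npz");T=np.load("top0.npz")
S={k:S[k] for k in S};T={k:T[k] for k in T}
cup={"back+y":((290,85),(195,125)),"back-y":((480,122),(315,68)),"lip+y":((228,412),(418,360)),"lip-y":((408,455),(525,300))}
for k,(a,b) in cup.items():
    X,r=tri([(T,up(a,9,(240,145))),(S,up(b,9,(220,165)))]);print(k,X.round(1),round(r,1))
tr={"+x+y":((82,80),(42,265)),"+x-y":((428,68),(268,48)),"-x-y":((437,472),(617,178)),"-x+y":((88,484),(430,432))}
for k,(a,b) in tr.items():
    X,r=tri([(T,up(a,6,(105,165))),(S,up(b,5,(150,225)))]);print(k,X.round(1),round(r,1))
E
```

```text
back+y [562.4 -40.2  64.3] 0.2
back-y [551.4 -89.9  63. ] 0.7
lip+y [480.5 -22.5  21.7] 0.9
lip-y [469.3 -70.6  18.5] 0.3
+x+y [513.2 325.6  57.1] 1.3
+x-y [515.9 188.   57.5] 0.3
-x-y [357.9 184.3  56.7] 0.3
-x+y [355.5 320.3  59.5] 0.4
```

Checks: the cup measures 84 × 51 mm with its rim at 64 mm, and the tray 158 × 138 mm with its rim at 58 mm, so both agree with the text. Cup centre is about (517.4, −56), yaw −12.5°. Tray centre is about (435.6, 254.5). I'll move to a hover above the cup.

>>> {"name": "servo_tool", "arguments": {"deltas": "0 1 0 13 0 -15 1;0 3 0 44 5 -49 1;0 5 0 84 10 -92 1;0 8 0 126 16 -139 1;0 11 0 168 22 -186 1;0 14 0 210 28 -232 1;0 17 0 252 34 -278 1;0 20 0 294 40 -325 1;0 23 0 336 46 -371 1;0 25 0 378 52 -418 1;0 27 0 415 57 -459 1;0 27 0 440 60 -486 1"}}

```text
time: 1.65
tool_pos: [518.0, -53.6, 162.1]
tool_rot: [[0.212, -0.0, -0.977], [0.977, -0.0, 0.212], [-0.0, -1.0, 0.0]]
force: [0.1, -0.4, 0.2]
finger_gap: 1.003
```

Run:
```python
from workcell import env, read_camera
from h import *
import cv2
o=env.observe(); print(o["time"],o["tool_pos"].round(1),o["tool_rot"].round(4).tolist(),o["joint_positions"].round(1),o["force"].round(2))
c=read_camera("wrist"); cv2.imwrite("pics/wrist1.png",c["img"][:,:,::-1]); np.savez("wrist1.npz",**c)
a=np.radians(-12.5);x=np.array([np.cos(a),np.sin(a),0]);y=np.array([-np.sin(a),np.cos(a),0]);C=np.array([517.4,-56,40])
for dx in(41,):
  for s in(26,-26): print("back",proj(c,C+41*x+s*y+[0,0,24]).round(1),"lip",proj(c,C-44*x+s*y-[0,0,15]).round(1))
```

```text
1.65 [518.  -53.6 162.1] [[0.2118, -0.0004, -0.9773], [0.9773, -0.0001, 0.2118], [-0.0001, -1.0, 0.0004]] [  12.    15.1  -19.2   -0.   -55.8 -114.2] [ 0.07 -0.35  0.2 ]
back [279.4 236.1] lip [278.8 137.3]
back [222.8 235.9] lip [224.4 137. ]
```

View pics/wrist1.png

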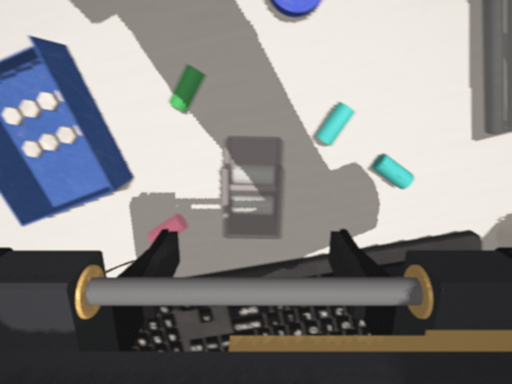

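The wrist view shows the cup at (252,187), within about 2 px of where my estimate projects (back corners at row 236, lip at row 137). Both fingers have clear space beside it. Going down in two stages.

>>> {"name": "servo_tool", "arguments": {"deltas": "0 27.1 0 0 0 0 1;0 0 0 0 5 0 1;0 0 0 0 15 0 1;0 0 0 0 30 0 1;0 0 0 0 45 0 1;0 0 0 0 60 0 1;0 0 0 0 75 0 1;0 0 0 0 83 0 1;0 0 0 0 85 0 1;0 0 0 0 85 0 1"}}

```text
time: 2.95
tool_pos: [517.3, -56.0, 77.7]
tool_rot: [[0.214, 0.001, -0.977], [0.977, -0.0, 0.214], [0.0, -1.0, -0.001]]
force: [0.6, 0.5, -0.9]
finger_gap: 0.998
```

My first row carried a stray turn. The following rows took it out again, and the pose is as planned. Continuing down, then closing.

>>> {"name": "servo_tool", "arguments": {"deltas": "0 0 0 0 8 0 1;0 0 0 0 18 0 1;0 0 0 0 28 0 1;0 0 0 0 38 0 1;0 0 0 0 47 0 1;0 0 0 0 54 0 1;0 0 0 0 56 0 1;0 0 0 0 56 0 1;0 0 0 0 56 0 1"}}

```text
time: 4.08
tool_pos: [517.3, -55.9, 21.9]
tool_rot: [[0.214, 0.001, -0.977], [0.977, 0.0, 0.214], [0.0, -1.0, -0.001]]
force: [-0.3, 0.5, -0.8]
finger_gap: 0.996
```

>>> {"name": "servo_tool", "arguments": {"deltas": "0 0 0 0 0 0 0.8;0 0 0 0 0 0 0.7;0 0 0 0 0 0 0.6;0 0 0 0 0 0 0.5;0 0 0 0 0 0 0.5;0 0 0 0 0 0 0.4;0 0 0 0 0 0 0.4;0 0 0 0 0 0 0.4"}}

```text
time: 5.08
tool_pos: [517.0, -56.0, 21.6]
tool_rot: [[0.214, 0.0, -0.977], [0.977, -0.0, 0.214], [-0.0, -1.0, -0.0]]
force: [-0.3, -1.3, 0.5]
finger_gap: 0.599
```

>>> {"name": "servo_tool", "arguments": {"deltas": "0 0 0 0 0 0 0.3;0 0 0 0 -2 0 0.3;0 0 0 0 -6 0 0.3;0 0 0 0 -14 0 0.3;0 0 0 0 -26 0 0.3;0 0 0 0 -42 0 0.3;0 0 0 0 -60 0 0.3;0 0 0 0 -80 0 0.3;0 0 0 0 -100 0 0.3;0 0 0 0 -116 0 0.3;0 0 0 0 -126 0 0.3;0 0 0 0 -130 0 0.3"}}

```text
time: 6.58
tool_pos: [517.1, -55.9, 152.3]
tool_rot: [[0.214, 0.001, -0.977], [0.977, 0.0, 0.214], [0.001, -1.0, -0.001]]
force: [-0.4, -0.5, -3.5]
finger_gap: 0.593
```

>>> {"name": "servo_tool", "arguments": {"deltas": "0 0 0 0 0 0 0.3;0 -1 0 2 0 1 0.3;0 -4 0 8 0 5 0.3;0 -9 0 18 0 11 0.3;0 -16 0 33 0 20 0.3;0 -24 0 50 0 30 0.3;0 -32 0 67 0 40 0.3;0 -40 0 84 0 50 0.3;0 -48 0 101 0 60 0.3;0 -57 0 119 0 71 0.3;0 -66 0 138 0 82 0.3;0 -74 0 155 0 92 0.3"}}

```text
time: 8.07
tool_pos: [459.7, 115.7, 151.0]
tool_rot: [[-0.883, -0.001, -0.47], [0.47, -0.001, -0.883], [0.001, -1.0, 0.001]]
force: [0.4, -0.1, -4.0]
finger_gap: 0.595
```

>>> {"name": "servo_tool", "arguments": {"deltas": "0 -8 0 14 0 -14 0.3;0 -16 0 28 0 -27 0.3;0 -24 0 43 0 -40 0.3;0 -32 0 57 0 -54 0.3;0 -40 0 71 0 -67 0.3;0 -48 0 86 0 -81 0.3;0 -56 0 100 0 -94 0.3;0 -63 0 112 0 -106 0.3;0 -68 0 121 0 -114 0.3;0 -71.5 0 127 0 -120 0.3;0 -73 0 130 0 -123 0.3;0 -73.5 0 131 0 -123.6 0.3"}}

```text
time: 9.57
tool_pos: [403.5, 286.0, 151.2]
tool_rot: [[-0.705, -0.0, 0.709], [-0.709, -0.001, -0.705], [0.001, -1.0, 0.0]]
force: [0.4, -0.0, -3.9]
finger_gap: 0.595
```

Run:
```python
from workcell import env, read_camera
import cv2, numpy as np
o=env.observe(); print(o["time"],o["joint_positions"].round(1),o["tool_pos"].round(1),o["force"].round(2),o["torque"].round(3))
for n in ("side","top"):
    c=read_camera(n); cv2.imwrite(f"pics/{n}2.png",c["img"][:,:,::-1])
```

```text
9.575 [ 54.2  13.4 -23.4  -0.  -53.3  -9. ] [403.5 286.  151.2] [ 0.43 -0.   -3.95] [-0.088  0.109  0.005]
```

View pics/side2.png

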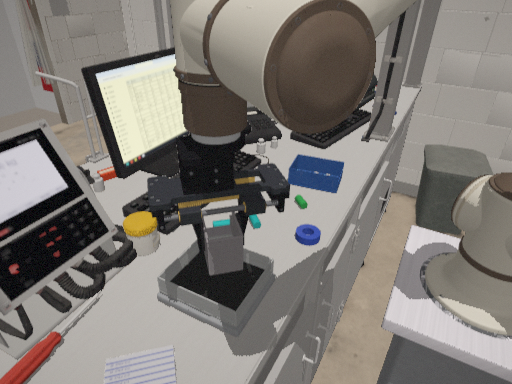

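View pics/top2.png

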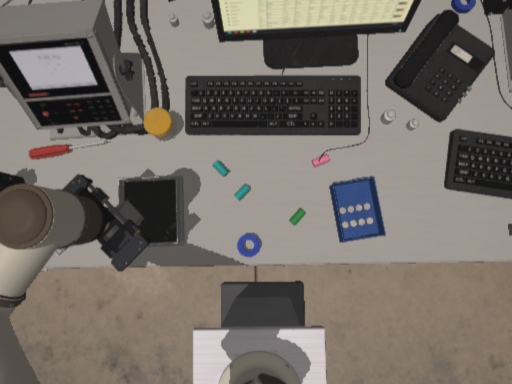

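The cup is held level over the tray, weighing 3.9 N, so both rollers are aboard. The side view shows it over the pan at (222,245). I'll tip to 20° about the grasp point while lowering.

>>> {"name": "servo_tool", "arguments": {"deltas": "-1 0 0 0 3 -0.3 0.3;-2.5 0 0 0 8 -0.8 0.3;-4.5 0 0 0 13 -1.5 0.3;-6.5 0 0 0 19 -2.1 0.3;-8.5 0 0 0 25 -2.8 0.3;-10.5 0 0 0 31 -3.4 0.3;-12.5 0 0 0 37 -4 0.3;-14.5 0 0 0 43 -4.7 0.3;-16.5 0 0 0 48 -5.3 0.3;-18.5 0 0 0 52 -5.9 0.3;-19.5 0 0 0 53.5 -6.2 0.3;-20 0 0 0 54 -6.4 0.3"}}

```text
time: 11.18
tool_pos: [399.5, 290.4, 97.4]
tool_rot: [[-0.706, -0.242, 0.666], [-0.709, 0.242, -0.663], [-0.0, -0.94, -0.342]]
force: [-0.7, 0.7, -2.8]
finger_gap: 0.6
```

>>> {"name": "servo_tool", "arguments": {"deltas": "0 0 0 0 0 0 0.3;0 0 0 0 0 0 0.3;0 0 0 0 0 0 0.3"}}

```text
time: 11.55
tool_pos: [399.0, 290.7, 97.7]
tool_rot: [[-0.705, -0.242, 0.667], [-0.709, 0.241, -0.662], [-0.0, -0.94, -0.342]]
force: [0.5, 0.1, -4.1]
finger_gap: 0.599
```

```bash
cat > st.py <<'E'
from workcell import env
from h import *
o=env.observe();R=o["tool_rot"]
tilt=np.degrees(np.arctan2(np.linalg.norm(R[:2,1]),-R[2,1]))
G=o["tool_pos"]-env.grip_depth*R[:,1]
print("t",o["time"],"tilt",tilt.round(2),"G",G.round(1),"F",o["force"].round(2),"torque tool",(R.T@o["torque"]).round(3),"q",o["joint_positions"].round(0),"gap",round(o["finger_gap"],3))
E
python3 st.py
```

```text
t 11.55 tilt 19.99 G [403.5 286.2 115.3] F [ 0.47  0.15 -4.05] torque tool [ 0.987  0.036 -0.125] q [ 41.  21. -16. -24. -57.  18.] gap 0.599
```

>>> {"name": "servo_tool", "arguments": {"deltas": "-0.5 0 0 0 0 -0.2 0.3;-1 0 0 0 0 -0.3 0.3;-1.5 0 0 0 0 -0.5 0.3;-2 0 0 0 0 -0.7 0.3;-2.5 0 0 0 0 -0.8 0.3;-3 0 0 0 0 -1 0.3;-3 0 0 0 0 -1 0.3;-3 0 0 0 0 -1 0.3"}}

```text
time: 12.55
tool_pos: [398.5, 291.2, 97.9]
tool_rot: [[-0.705, -0.277, 0.653], [-0.709, 0.276, -0.649], [0.0, -0.921, -0.391]]
force: [0.7, -0.5, -3.2]
finger_gap: 0.596
```

```bash
python3 st.py
```

```text
t 12.55 tilt 23.0 G [403.7 286.  115.1] F [ 0.71 -0.54 -3.25] torque tool [ 1.178  0.107 -0.1  ] q [ 39.  22. -14. -27. -60.  21.] gap 0.596
```

>>> {"name": "servo_tool", "arguments": {"deltas": "-0.5 0 0 0 0 -0.2 0.3;-1 0 0 0 0 -0.3 0.3;-1.5 0 0 0 0 -0.5 0.3;-1.5 0 0 0 0 -0.5 0.3;-1.5 0 0 0 0 -0.5 0.3;-1.5 0 0 0 0 -0.5 0.3"}}

```text
time: 13.3
tool_pos: [398.2, 291.6, 98.3]
tool_rot: [[-0.705, -0.294, 0.645], [-0.709, 0.293, -0.642], [-0.0, -0.91, -0.415]]
force: [-0.4, -0.1, -2.9]
finger_gap: 0.598
```

```bash
python3 st.py
```

```text
t 13.3 tilt 24.49 G [403.7 286.2 115.3] F [-0.39 -0.14 -2.95] torque tool [ 1.172  0.039 -0.073] q [ 38.  22. -14. -28. -61.  23.] gap 0.598
```

```bash
python3 - <<'E'
from workcell import env, read_camera
import cv2, numpy as np
for n in ("side","wrist"):
    c=read_camera(n)["img"][:,:,::-1]
    if n=="side": c=cv2.resize(c[180:330,150:290],None,fx=4,fy=4,interpolation=cv2.INTER_CUBIC)
    cv2.imwrite(f"pics/{n}3.png",c)
E
python3 st.py
```

```text
t 13.4 tilt 24.49 G [403.7 286.2 115.3] F [-0.83 -0.08 -1.93] torque tool [ 1.113  0.099 -0.067] q [ 38.  22. -14. -28. -61.  23.] gap 0.599
```

View pics/side3.png

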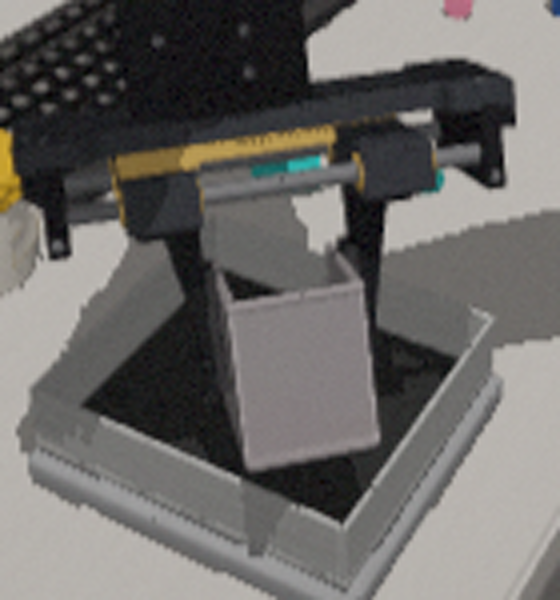

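View pics/wrist3.png

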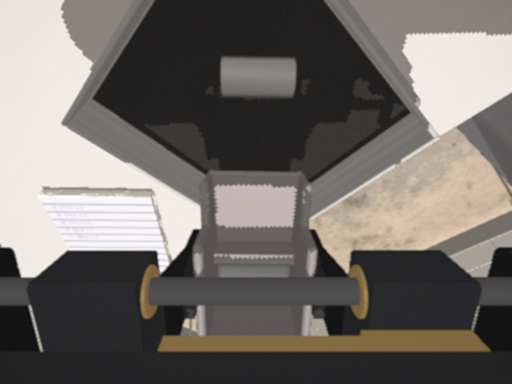

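The wrist view shows the front roller out on the tray floor at (258,76) and the spout floor empty. The back roller is still behind the ridge at (253,270). The release was also felt, with force going from −4 to about −2.5 N. I'll hold a second, then check again.

>>> {"name": "servo_tool", "arguments": {"deltas": "0 0 0 0 0 0 0.3;0 0 0 0 0 0 0.3;0 0 0 0 0 0 0.3;0 0 0 0 0 0 0.3;0 0 0 0 0 0 0.3;0 0 0 0 0 0 0.3;0 0 0 0 0 0 0.3;0 0 0 0 0 0 0.3"}}

```text
time: 14.4
tool_pos: [398.2, 291.6, 98.1]
tool_rot: [[-0.705, -0.294, 0.645], [-0.709, 0.292, -0.642], [-0.0, -0.91, -0.415]]
force: [0.4, -0.3, -2.3]
finger_gap: 0.595
```

```bash
python3 - <<'E'
from workcell import env, read_camera
import cv2, numpy as np
cv2.imwrite("pics/wrist4.png",read_camera("wrist")["img"][:,:,::-1])
E
python3 st.py
```

```text
t 14.45 tilt 24.5 G [403.6 286.1 115.1] F [-0.4  -0.33 -2.73] torque tool [ 1.104  0.085 -0.088] q [ 38.  22. -14. -28. -61.  23.] gap 0.598
```

View pics/wrist4.png

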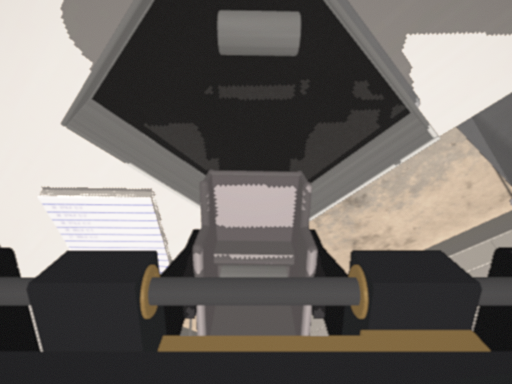

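>>> {"name": "servo_tool", "arguments": {"deltas": "0.7 0 0 0 -1.6 -0.5 0.3;2.5 0 0 0 -5.2 -1.6 0.3;4.9 0 0 0 -10.4 -3.1 0.3;7.4 0 0 0 -15.7 -4.7 0.3;9.8 0 0 0 -21 -6.3 0.3;12.3 0 0 0 -26.4 -7.9 0.3;14.7 0 0 0 -31.8 -9.4 0.3;17.2 0 0 0 -37.2 -11 0.3;19.6 0 0 0 -42.6 -12.6 0.3;22 0 0 0 -48 -14.2 0.3;23.8 0 0 0 -52 -15.4 0.3;24.5 0 0 0 -53.6 -15.9 0.3"}}

```text
time: 15.95
tool_pos: [403.1, 286.5, 154.0]
tool_rot: [[-0.704, 0.001, 0.71], [-0.71, 0.0, -0.704], [-0.001, -1.0, 0.001]]
force: [-0.4, -0.4, -2.4]
finger_gap: 0.592
```

>>> {"name": "servo_tool", "arguments": {"deltas": "0 0 0 0 0 0 0.3;0 0 0 0 0 0 0.3"}}

```text
time: 16.2
tool_pos: [403.6, 286.1, 153.4]
tool_rot: [[-0.705, -0.0, 0.709], [-0.709, 0.0, -0.705], [0.0, -1.0, -0.0]]
force: [-0.5, 0.2, -2.5]
finger_gap: 0.597
```

```bash
python3 st.py
```

```text
t 16.2 tilt 0.02 G [403.6 286.1 172.1] F [-0.47  0.17 -2.49] torque tool [-0.086  0.012 -0.13 ] q [ 54.  13. -23.  -0. -54.  -9.] gap 0.597
```

>>> {"name": "servo_tool", "arguments": {"deltas": "0 1 0 1.5 0 3 0.3;0 3 0 4 0 8 0.3;0 7 0 8 0 16 0.3;0 13 0 15 0 29 0.3;0 20 0 22 0 44 0.3;0 28 0 31 0 61 0.3;0 36 0 40 0 79 0.3;0 44 0 49 0 96 0.3;0 52 0 57 0 113 0.3;0 60 0 66 0 131 0.3;0 67 0 74 0 147 0.3;0 73.5 0 81.3 0 160.8 0.3"}}

```text
time: 17.7
tool_pos: [460.4, 113.9, 153.4]
tool_rot: [[-0.877, -0.0, -0.48], [0.48, -0.0, -0.877], [0.0, -1.0, 0.0]]
force: [0.0, 0.7, -1.5]
finger_gap: 0.596
```

>>> {"name": "servo_tool", "arguments": {"deltas": "0 8 0 -14 0 14 0.3;0 16 0 -28 0 27 0.3;0 24 0 -43 0 40 0.3;0 32 0 -57 0 54 0.3;0 40 0 -71 0 67 0.3;0 48 0 -86 0 81 0.3;0 56 0 -100 0 94 0.3;0 63 0 -112 0 106 0.3;0 68 0 -121 0 114 0.3;0 72 0 -127 0 120 0.3;0 74 0 -130.5 0 123 0.3;0 74 0 -131 0 123.6 0.3"}}

```text
time: 19.2
tool_pos: [516.8, -56.3, 153.3]
tool_rot: [[0.214, -0.0, -0.977], [0.977, 0.0, 0.214], [-0.0, -1.0, 0.0]]
force: [0.2, 0.2, -1.9]
finger_gap: 0.597
```

>>> {"name": "servo_tool", "arguments": {"deltas": "0 0 0 0 3 0 0.3;0 0 0 0 11 0 0.3;0 0 0 0 22 0 0.3;0 0 0 0 34 0 0.3;0 0 0 0 47 0 0.3;0 0 0 0 60 0 0.3;0 0 0 0 73 0 0.3;0 0 0 0 85 0 0.3;0 0 0 0 96 0 0.3;0 0 0 0 106 0 0.3;0 0 0 0 113 0 0.3;0 0 0 0 116 0 0.3"}}

```text
time: 20.7
tool_pos: [516.8, -55.9, 37.0]
tool_rot: [[0.214, -0.0, -0.977], [0.977, -0.0, 0.214], [-0.0, -1.0, 0.0]]
force: [-0.3, -0.5, -2.5]
finger_gap: 0.593
```

>>> {"name": "servo_tool", "arguments": {"deltas": "0 0 0 0 0 0 0.3;0 0 0 0 0 0 0.3"}}

```text
time: 20.95
tool_pos: [517.2, -55.9, 37.8]
tool_rot: [[0.214, 0.001, -0.977], [0.977, 0.0, 0.214], [0.0, -1.0, -0.001]]
force: [-0.4, -0.5, -2.7]
finger_gap: 0.597
```

>>> {"name": "servo_tool", "arguments": {"deltas": "0 0 0 0 3 0 0.3;0 0 0 0 6 0 0.3;0 0 0 0 9 0 0.3;0 0 0 0 12 0 0.3;0 0 0 0 14 0 0.3;0 0 0 0 15 0 0.3;0 0 0 0 15 0 0.3;0 0 0 0 15 0 0.3"}}

```text
time: 21.95
tool_pos: [517.0, -55.9, 22.5]
tool_rot: [[0.214, 0.0, -0.977], [0.977, 0.0, 0.214], [0.0, -1.0, -0.0]]
force: [0.7, 0.3, -2.8]
finger_gap: 0.597
```

>>> {"name": "servo_tool", "arguments": {"deltas": "0 0 0 0 0.3 0 0.3;0 0 0 0 0.6 0 0.3;0 0 0 0 0.9 0 0.3;0 0 0 0 0.9 0 0.3;0 0 0 0 0.9 0 0.3"}}

```text
time: 22.58
tool_pos: [516.9, -55.9, 21.6]
tool_rot: [[0.214, 0.0, -0.977], [0.977, -0.0, 0.214], [0.0, -1.0, -0.0]]
force: [-1.6, 0.5, -2.2]
finger_gap: 0.6
```

>>> {"name": "servo_tool", "arguments": {"deltas": "0 0 0 0 0.3 0 0.3;0 0 0 0 0.6 0 0.3;0 0 0 0 0.6 0 0.3;0 0 0 0 0.6 0 0.3"}}

```text
time: 23.08
tool_pos: [516.9, -55.9, 21.6]
tool_rot: [[0.214, 0.0, -0.977], [0.977, -0.0, 0.214], [-0.0, -1.0, -0.0]]
force: [-4.1, 1.1, 5.2]
finger_gap: 0.594
```

```bash
python3 st.py
```

```text
t 23.075 tilt 0.01 G [516.9 -55.9  40.3] F [-4.09  1.07  5.2 ] torque tool [ 0.798  0.06  -0.063] q [  12.   26.  -28.    0.  -36. -114.] gap 0.594
```

Force turned upward (+5 N), so the cup is on the bench. Releasing gently and lifting off.

>>> {"name": "servo_tool", "arguments": {"deltas": "0 0 0 0 -0.3 0 0.3;0 0 0 0 -0.3 0 0.65;0 0 0 0 -0.3 0 0.75;0 0 0 0 -0.3 0 0.9;0 0 0 0 -0.3 0 1;0 0 0 0 -0.3 0 1;0 0 0 0 -0.3 0 1;0 0 0 0 -0.3 0 1"}}

```text
time: 24.08
tool_pos: [517.0, -55.9, 21.3]
tool_rot: [[0.214, 0.0, -0.977], [0.977, 0.0, 0.214], [0.0, -1.0, -0.0]]
force: [0.5, -0.5, 0.4]
finger_gap: 0.996
```

>>> {"name": "servo_tool", "arguments": {"deltas": "0 0 0 0 -3 0 1;0 0 0 0 -10 0 1;0 0 0 0 -22 0 1;0 0 0 0 -38 0 1;0 0 0 0 -56 0 1;0 0 0 0 -76 0 1;0 0 0 0 -96 0 1;0 0 0 0 -116 0 1;0 0 0 0 -134 0 1;0 0 0 0 -146 0 1;0 0 0 0 -150 0 1;0 0 0 0 -150 0 1"}}

```text
time: 25.58
tool_pos: [516.7, -55.9, 171.2]
tool_rot: [[0.214, -0.0, -0.977], [0.977, 0.0, 0.214], [0.0, -1.0, 0.0]]
force: [0.4, -0.1, -0.5]
finger_gap: 1.002
```

```bash
python3 st.py
python3 - <<'E'
from workcell import read_camera
import cv2, numpy as np
for n in ("side","wrist"): cv2.imwrite(f"pics/{n}5.png",read_camera(n)["img"][:,:,::-1])
t=read_camera("top")["img"][:,:,::-1]
cv2.imwrite("pics/top5.png",cv2.resize(t[140:260,100:330],None,fx=3,fy=3,interpolation=cv2.INTER_CUBIC))
s=cv2.imread("pics/side5.png")[160:340,140:320]
cv2.imwrite("pics/side5c.png",cv2.resize(s,None,fx=3.2,fy=3.2,interpolation=cv2.INTER_CUBIC))
E
```

```text
t 25.575 tilt 0.02 G [516.7 -55.9 189.9] F [ 0.39 -0.08 -0.49] torque tool [-0.05   0.018  0.074] q [  12.   14.  -19.   -0.  -57. -114.] gap 1.002
```

View pics/side5c.png

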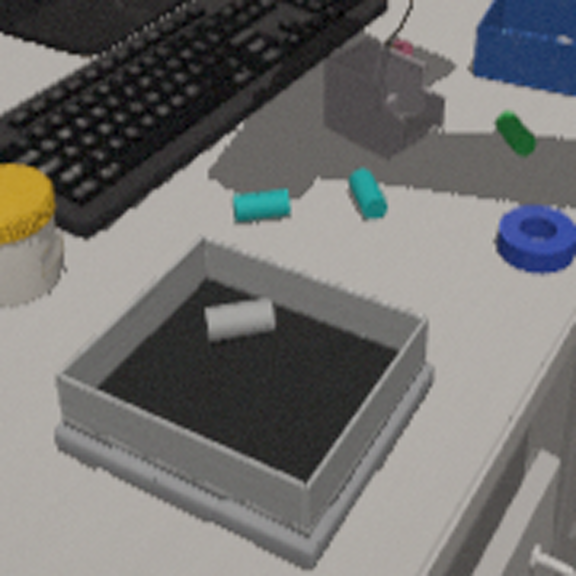

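View pics/top5.png

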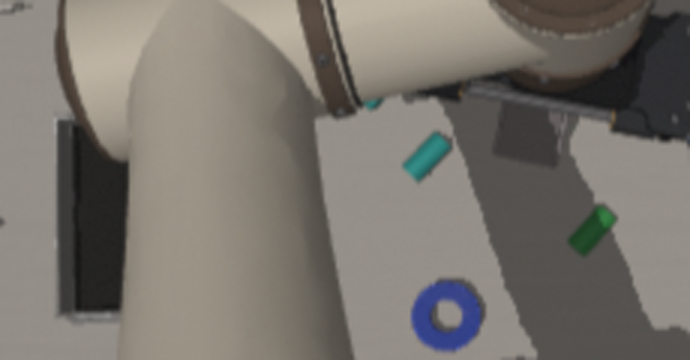

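View pics/wrist5.png

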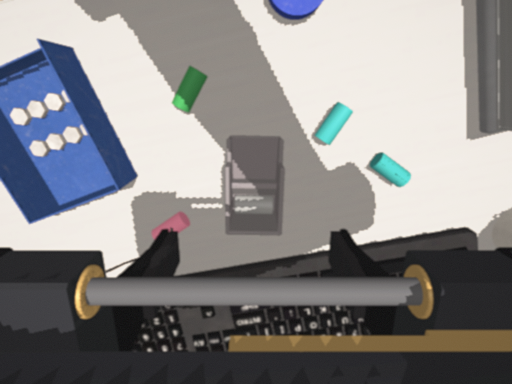

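The side view shows the roller in the tray at (215,259 full-frame) and the cup standing upright. I'll enlarge the cup to verify its contents.

Run:
```python
import cv2, numpy as np
a=cv2.imread("pics/wrist5.png")[125:245,205:300]; b=cv2.imread("pics/wrist1.png")[125:245,205:300]; s=cv2.imread("pics/side5.png")[165:215,235:285]
f=lambda i:cv2.convertScaleAbs(cv2.resize(i,(260,330),interpolation=cv2.INTER_CUBIC),alpha=1.5)
cv2.imwrite("pics/cmp.png",np.hstack([f(b),f(a),f(s)]))
```

```text
(no output)
```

View pics/cmp.png

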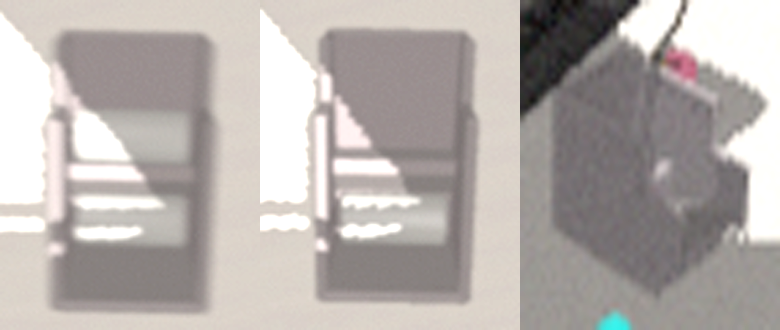

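```bash
python3 -c "
from workcell import env
print(env.sign_off(), env.observe()['time'])"
```

```text
the job is handed in; nothing more can be done
the job is handed in; nothing more can be done
```

The front roller is in the weighing tray, the back roller is still in the cup, and the cup is standing upright at its old place. The job is handed in. My last clock reading, just before the final pictures, was 25.6 s of the 58 s allowed.

- **Tipping:** I held the spout over the tray and tipped slowly. The held weight fell from about 3.9 N to 2.5 N at 24.5°, and I held that angle about a second more. That is slightly under the 25–40° given in the task, but the roller ran out fully, so I tipped no further.
- **Last checks:** The side view shows the roller lying in the pan. The wrist view shows the front of the cup empty and the back roller behind its ridge. After release the gripper was clear, with about 0.5 N on the wrist.
- **Disagreed or went wrong:**
  - A pale round patch shows in the cup's front in the last side view. I took it for sunlight, since the wrist view and the weight both say that part is empty.
  - The top view was partly hidden by the arm at the end.
  - One stray wrist turn of an eighth of a second while hovering over the cup was corrected at once and touched nothing.

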